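Clamp a resin specimen block with the cam clamp

TASK

Stand the amber resin specimen block in the bed of the cam clamp, between the jaw and the orange sprung pad, let go of it, and then crank the red knob slowly anticlockwise (seen from above) until the follower rests on the cam's flat dwell, so that the block stays clamped when you let go. Do not crank past the dwell on to the cam's nose: that squeezes the block too hard and cracks it. Leave the jar, the beaker, the cap and the phone where they are.

Things in the scene. Friction and masses are not known exactly. Their poses are not given: they have to be found in the camera images.
- clamp: Manual cam clamp, fixed to the desk: white base plate 120 (x) by 270 mm (y, -130 to 140), 20 mm thick; origin on the desk, z up. Along y: crank shaft with cam (y -55), rod guide (top 50 mm high), jaw (pushed to +y), bed, orange pad, anvil post (y 126 to 138 mm, 65 mm high). Jaw and pad are 28 mm wide and reach 61 mm above the desk. Lips and post are fixed.
- shaft (a point): Point on the vertical crank axis, 20 mm above the desk; axes as the clamp's. Feel along the knob's path, anticlockwise: first only shaft friction (1 N) on the cam's low round side; then the rise, a load growing from about 2 N to 5 or 6 N; then a drop to within 1 N or so of nothing all through the flat dwell; then at once 6 N and more on the nose (all as held still; moving adds 1 or 2 N).
- cam_top (a point): Centre of the steel cam plate's top, 36 mm above the desk, on the shaft; axes as the clamp's. Rise 1.1 rad long, dwell 0.36 rad long (marked yellow), then the nose. The cam's angle on the shaft varies and is not measured: the dwell begins 1.2 to 2.7 rad anticlockwise from the start. Let go on the rise, the spring turns the crank back; on the dwell it stays.
- knob_grip (a point): Middle of the red crank knob, an upright round sleeve 22 mm thick that spins freely on its pin, 61 to 103 mm above the desk, 65 mm from the shaft's axis; this point is 84 mm above the desk. The crank arm below spans 48 to 58 mm. It starts on the clamp's -x side (8 to 25 degrees from it towards -y) and goes round by the -y side to +x; it turns 3.9 rad in all.
- bed (a point): Middle of the bed's floor, 20 mm above the desk; axes as the clamp's. Along the clamp's y the open gap between jaw and pad is 54 mm (10 mm longer than the block). Along x two lips, 10 mm high and 8 mm thick, stand 37 mm apart (7 mm more than the block's width).
- block: Loose amber translucent resin block with a green leaf in it, 30 mm wide (its x), 44 mm long (its y), 48 mm high, 80 g; origin in the middle of its underside, z up. Its length goes along the clamp's y axis, either way round, upright on the bed's floor.
- jaw_face (a point): Middle of the jaw's face towards the block, 42 mm above the desk; axes as the clamp's. The cam's follower pushes the jaw along the clamp's y: this point is at y 43.3 mm when fully open (the start), 57 mm (14 mm on) in the dwell, up to 63 mm on the nose (59 mm cracks the block). The block meets the pad at 53.3 mm and is squeezed from there.
- pad: Orange pad, 28 mm wide, 38 mm high, 8 mm thick, on a stiff spring (4.5 N per mm) before the anvil post; origin under the middle of its face towards the jaw, at desk level. It presses on the block with about 16 N in the dwell; more than 24 N cracks the block.
- jar: Bystander: glass jar with a blue cap, 56 mm across, 85 mm high, origin under its centre.
- beaker: Bystander: glass beaker, 64 mm across, 85 mm high, origin under its centre.
- cap: Bystander: blue cap, 32 mm across, 22 mm high, origin under its centre.
- phone: Bystander: phone in a black case, 75 by 150 by 12 mm, lying flat, origin under its centre.
Not all that is in view belongs to the job. Of the things like the block, leave any that is grey or white; of the rest the larger one is meant.

How it is judged:
On the way, in this order (a step that is already met when the one before it is completed fails the run):
1. the block stands upright in the bed between the lips, lengthwise, let go, with the jaw still open (x of block in the frame of clamp between -0.0055 and 0.0055 m and z of block in the frame of clamp between 0.0165 and 0.0235 m and angle between block's own z axis and vertical below 0.1 rad and angle between the y axis of block and the y axis of clamp, either way round below 0.17 rad and horizontal distance between block and bed below 0.009 m and y of jaw_face in the frame of clamp below 0.0473 m and contact force between the fingers and block below 0.3 N), for 0.2 s.
2. the follower is on the dwell with the block clamped against the pad (x of block in the frame of clamp between -0.0055 and 0.0055 m and z of block in the frame of clamp between 0.0165 and 0.0235 m and angle between block's own z axis and vertical below 0.1 rad and angle between the y axis of block and the y axis of clamp, either way round below 0.17 rad and y of jaw_face in the frame of clamp between 0.0558 and 0.0588 m and contact force between pad and block above 9 N), for 0.2 s.
At the end, for the whole second after the job is handed in: The block stands upright in the bed (within 5.5 mm of its middle line, 10 degrees of lengthwise, underside on the bed's floor within 3.5 mm), at rest and clamped against the pad with more than 9 N; the jaw stands 12.5 to 15.5 mm from its open position, that is, the follower rests on the dwell (all of step 2 and linear speed of block below 0.01 m/s); the robot touches nothing.
It fails at once if the block is squeezed against the pad with more than 24 N and cracks (contact force between pad and block above 24 N).
It fails at once if a bystander (jar, beaker, cap or phone) is moved more than 30 mm (distance of any of jar, beaker, cap, phone from where it was at the start of the episode above 0.03 m).
It also fails if it takes over 72 s, if anything falls off the work surface, if the arm or the gripper's body presses on something with over 40 N, if the wrist force passes 120 N, or if a joint passes its speed limit or range.

ROBOT

A 6-joint arm with a two-finger parallel gripper is mounted at the origin on the work surface. World frame = base frame: x ahead of the robot, y to its left, z up, the work surface at z = 0. Lengths are in m, angles in rad, forces in N, time in s.
With the tool pointing down it reaches from about 0.375 to 0.975 m from the base axis. Payload 3.8 kg.
Tool frame: the origin (TCP) lies midway between the tips of the shut fingers; the grasp point (between the pads) lies 19 mm behind it; z points along the fingers, y is the line along which they close (so a half turn about z gives the same grasp; the last joint's range is limited). The gripper opens to 85 mm and grips with 20 to 120 N. Pads are 22 mm wide; open, the fingers measure 114 mm over their backs; the gripper's body (76 mm by 85 mm) begins 54 mm behind the grasp point. The pads swing forward as they close: fully open they stand 13 mm farther back than shut.
Start: joints at [1.118, 0.264, 1.604, -0, 1.274, -0.037], TCP at [0.273, 0.617, 0.231] pointing down, gripper open.
Joint ranges: [-2.63, 2.63], [-0.94, 2.18], [0.31, 2.57], [-1.31, 4.45], [0, 2.66], [-2.55, 2.55]. Speed limits (rad/s): [2.57, 2.57, 3.14, 3.14, 3.14, 3.14].

INTERFACE

Orientations are given as a rotation vector (axis times angle).
In Python, from workcell import read_state, vision, ticket gives the robot as it stands. The module is installed in compiled form; this text tells all that it offers.
- The arm moves only by the tool jog_arm, never from a script. Its arguments are lists of equal length, an entry for each row: "turn": the turn, a rotation vector about the tool's x, y, z in rad, a list of three; "delta_pos": the shift along the tool's x, y, z in m, a list of three; "gripper": the finger opening in m, from 0 to 0.0854. In form: {"turn": [[rx, ry, rz], ...], "delta_pos": [[dx, dy, dz], ...], "gripper": [gripper, ...]}. A call has 1 to 20 rows; each row shifts and turns the commanded pose from where the row before left it, along the tool's axes as they then stand; what a row does not reach is not made up. A row lasts 1/12 s, in which the tool goes at most 41.7 mm and 7.16 degrees, less where a joint would pass 70% of its speed; a pose out of reach is approached as far as the arm can. A call with a gripper value outside its range is refused whole. The fingers move at their own pace and stop on an object; "grip_force" is the grip in N (left out, the last holds). Time passes only in rows, so rows that do not move let the fingers close. It gives the time, the measured TCP pose, the force, the opening and the grip force at its end, in the units of the state.
- read_state(): the state, without advancing time (a new reading comes with each control period).
- vision.read_camera(name): name is "side" or "top" or "wrist"; returns the picture (400x640x3 uint8, red, green, blue); there is no depth.
- vision.calibration(name): a dict with "vfov" (degrees; the focal length in pixels is half the picture's height over the tangent of half this angle, whatever the lens; pixels are square), "cx", "cy" (the principal point, pixels), "dist" ([k1, k2, p1, p2, k3] as OpenCV has them; the pictures are not rectified), "R" (3x3) and "t" (3): a world point X has camera coordinates R X + t; the wrist camera has in their place "mount" (4x4, takes a point from camera to tool coordinates, whose origin is the TCP and whose axes are the flange's). Camera axes: x right, y down, z forward; pixel columns grow to the right and rows downward; lengths in m; the calibration is good to about 2 mm. A picture is of the moment at which its call begins: read the wrist's pose just before it. calibration takes no time and is no camera call.
- ticket.finish_job(): hands the job in; it is judged then, once.
The state is a dict: "time": time; "q": joint angles; "joint_vel": joint speeds; "joint_torque": joint torques, N m; "tool_pos": TCP position; "tcp_rot": TCP orientation; "wrist_force": force on the tool from outside, world axes, zero at the start; "torque": the same for the moment, N m; "width": opening from 0.0 (shut) to 1.0 (fully open); "grip_force": force on a finger pad.
Only numpy, scipy, OpenCV 4.12 (cv2) and the standard library are available. Lean on these libraries where they do the work, as an engineer would, in place of code of your own. Each camera call takes 0.05 s, during which the arm holds its last target. There are 200 camera calls.

## Working session

There is one attempt and no reset: what is moved stays moved. The work goes in short steps, Python scripts to look and compute and a tool call to move; the robot and the scene stay as the last step left them, time stands still between calls to the robot, and variables do not carry over. Pictures are saved under pics/ and viewed, at most 10 in all, crops included, and the job is handed in when it is done.

Besides the shell and the picture viewer there is one more tool, called after "Request:" as name(argument=value, ...) on one line, values as JSON. jog_arm: Moves the arm, as the interface text tells. Its arguments: {"type":"object","properties":{"turn":{"type":"array","items":{"type":"array","items":{"type":"number"}}},"delta_pos":{"type":"array","items":{"type":"array","items":{"type":"number"}}},"gripper":{"type":"array","items":{"type":"number"}},"grip_force":{"type":"number"}},"required":["turn","delta_pos","gripper"]}

```bash
mkdir -p pics; python3 - <<'E'
from workcell import read_state, vision
import cv2,numpy as np
s=read_state();print({k:np.round(v,3).tolist() for k,v in s.items()})
ims=[]
for n in["side","top","wrist"]:
    im=vision.read_camera(n);cv2.imwrite(f"pics/{n}0.png",im[:,:,::-1]);c=vision.calibration(n);print(n,{k:np.round(v,4).tolist() for k,v in c.items()})
E
```

```text
{'time': 0.0, 'q': [1.118, 0.265, 1.605, -0.0, 1.274, -0.037], 'joint_vel': [0.001, 0.002, -0.0, -0.001, 0.001, 0.0], 'joint_torque': [0.002, -51.51, -36.733, -0.0, 0.013, -0.0], 'tool_pos': [0.272, 0.617, 0.23], 'tcp_rot': [-0.648, -3.073, 0.003], 'wrist_force': [-0.163, -0.66, 0.332], 'torque': [-0.031, 0.019, 0.001], 'grip_force': 0.0, 'width': 1.004}
side {'vfov': 43.8216, 'cx': 320.2631, 'cy': 202.0918, 'dist': [-0.1224, 0.0, 0.0, 0.0, 0.0], 'R': [[0.9622, -0.2721, -0.015], [-0.1907, -0.633, -0.7503], [0.1947, 0.7247, -0.661]], 't': [-0.5621, 0.1975, 1.1515]}
top {'vfov': 53.9564, 'cx': 319.528, 'cy': 194.9742, 'dist': [-0.0324, 0.0, 0.0, 0.0, 0.0], 'R': [[0.0156, -0.9999, 0.0061], [-0.9965, -0.0161, -0.0816], [0.0817, -0.0048, -0.9966]], 't': [0.0062, 0.632, 0.9406]}
wrist {'vfov': 67.5015, 'cx': 323.6367, 'cy': 201.31, 'dist': [-0.0471, 0.0, 0.0, 0.0, 0.0], 'mount': [[0.0005, -0.9475, -0.3198, 0.0823], [1.0, 0.0004, 0.0004, -0.0001], [-0.0002, -0.3198, 0.9475, -0.1435], [0.0, 0.0, 0.0, 1.0]]}
```

View pics/top0.png

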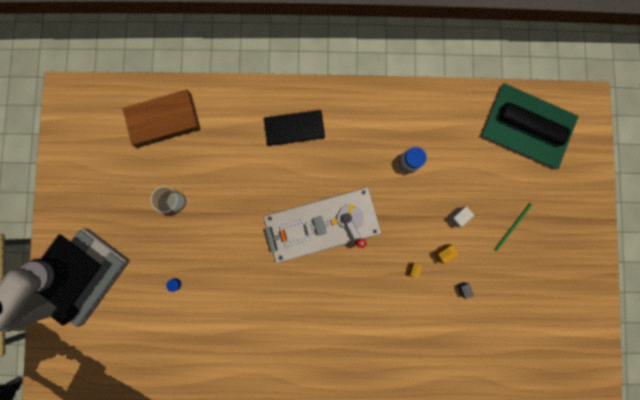

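View pics/side0.png

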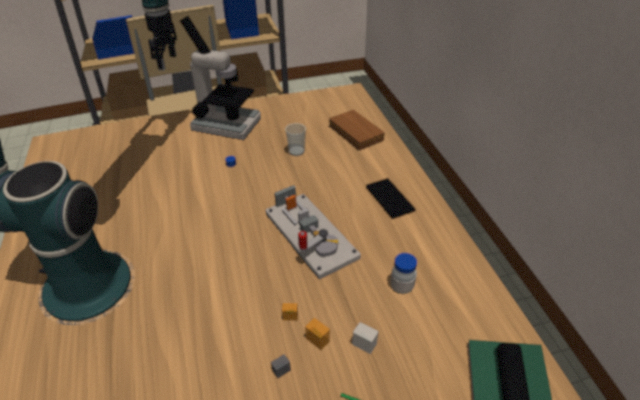

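Top view: the clamp's plate has corners near (265,215), (368,189), (380,234) and (275,262), with the orange pad at its left end (283,236) and the red knob at (361,243). Things that could be taken for the block: large amber (448,253), small amber (414,270), white (463,216), grey (465,290). By the description I choose the large amber one at (448,253).

```bash
cat > h.py <<'E'
import cv2,numpy as np
from workcell import read_state, vision
from scipy.spatial.transform import Rotation as Rn
def cam(n,s=None):
    c=vision.calibration(n);f=200/np.tan(np.radians(c["vfov"]/2))
    K=np.array([[f,0,c["cx"]],[0,f,c["cy"]],[0,0,1]])
    if n=="wrist":
        T=np.eye(4);T[:3,:3]=Rn.from_rotvec(s["tcp_rot"]).as_matrix();T[:3,3]=s["tool_pos"]
        M=np.linalg.inv(T@np.array(c["mount"]));R,t=M[:3,:3],M[:3,3]
    else: R,t=np.array(c["R"]),np.array(c["t"])
    return K,np.array(c["dist"]),R,t
def ray(C,px):
    K,d,R,t=C
    p=cv2.undistortPoints(np.array(px,float).reshape(-1,1,2),K,d).reshape(-1,2)
    return -R.T@t,np.c_[p,np.ones(len(p))]@R
def onplane(C,px,z):
    o,d=ray(C,px);return o+d*((z-o[2])/d[:,2])[:,None]
def tri(C1,p1,C2,p2):
    o1,d1=ray(C1,p1);o2,d2=ray(C2,p2)
    l=np.linalg.lstsq(np.c_[d1[0],-d2[0]],o2-o1,rcond=None)[0]
    a,b=o1+l[0]*d1[0],o2+l[1]*d2[0];return (a+b)/2,np.linalg.norm(a-b)
def proj(C,X):
    K,d,R,t=C;return cv2.projectPoints(np.array(X,float).reshape(-1,1,3),cv2.Rodrigues(R)[0],t,K,d)[0].reshape(-1,2)
def hsv(im):return cv2.cvtColor(im,cv2.COLOR_RGB2HSV)
def blobs(m,amin=8):
    n,l,st,ce=cv2.connectedComponentsWithStats(m.astype(np.uint8))
    return [(ce[i],st[i],l==i) for i in range(1,n) if st[i][4]>=amin]
E
python3 - <<'E'
from h import *
T=cam("top");S=cam("side")
it=cv2.imread("pics/top0.png")[:,:,::-1].copy();is_=cv2.imread("pics/side0.png")[:,:,::-1].copy()
h=hsv(it)
for nm,m in(("amber",(h[...,0]>12)&(h[...,0]<28)&(h[...,1]>190)&(h[...,2]>120)),("red",((h[...,0]<5)|(h[...,0]>172))&(h[...,1]>150)&(h[...,2]>80)),("blue",(h[...,0]>105)&(h[...,0]<125)&(h[...,1]>170)&(h[...,2]>80))):
    for c,st,mm in blobs(m):
        print(nm,c.round(1),st.tolist(),onplane(T,c,{"amber":.03,"red":.095,"blue":.02}[nm]).round(3)[0],cv2.minAreaRect(np.argwhere(mm)[:,::-1].astype(np.float32)))
m=(h[...,1]<60)&(h[...,2]>110);b=[x for x in blobs(m,500) if 250<x[0][0]<390 and 180<x[0][1]<270]
for c,st,mm in b:
    r=cv2.minAreaRect(np.argwhere(mm)[:,::-1].astype(np.float32));bx=cv2.boxPoints(r);print("plate",r,bx.round(1).tolist());W=onplane(T,bx,.02);print(W.round(4),np.linalg.norm(np.diff(W,axis=0),axis=1))
a=cv2.resize(it[180:300,255:495],None,fx=3.33,fy=3.33,interpolation=cv2.INTER_CUBIC)
cv2.imwrite("pics/crop.png",a[:,:,::-1])
E
```

```text
amber [350.6 207.9] [349, 206, 4, 6, 10] [ 0.601 -0.06   0.03 ] ((350.15386962890625, 208.2692108154297), (1.6641007661819458, 5.824352264404297), 33.6900634765625)
amber [448.2 253.9] [439, 245, 20, 19, 205] [ 0.493 -0.299  0.03 ] ((447.8999938964844, 254.20001220703125), (12.20000171661377, 18.400001525878906), 53.13010025024414)
amber [416.  270.5] [411, 264, 11, 14, 103] [ 0.452 -0.22   0.03 ] ((416.1500244140625, 270.54998779296875), (8.221921920776367, 12.332881927490234), 18.434947967529297)
red [360.6 242.3] [357, 239, 9, 8, 44] [ 0.52  -0.078  0.095] ((361.0, 242.5), (7.0, 8.0), 90.0)
blue [414.9 157.2] [405, 148, 20, 20, 288] [ 0.731 -0.221  0.02 ] ((414.96148681640625, 157.19229125976562), (18.027755737304688, 18.582456588745117), 56.3099365234375)
blue [172.7 284.8] [167, 280, 12, 11, 103] [0.407 0.371 0.02 ] ((172.5, 285.0), (10.0, 11.0), 90.0)
plate ((321.66302490234375, 224.76914978027344), (47.78075408935547, 108.88741302490234), 74.21924591064453) [[262.79998779296875, 216.60000610351562], [367.6000061035156, 187.0], [380.6000061035156, 233.0], [275.79998779296875, 262.6000061035156]]
[[ 0.5766  0.1552  0.02  ]
 [ 0.6542 -0.1026  0.02  ]
 [ 0.541  -0.1353  0.02  ]
 [ 0.465   0.1205  0.02  ]] [0.26922028 0.11778662 0.26687701]
```

View pics/crop.png

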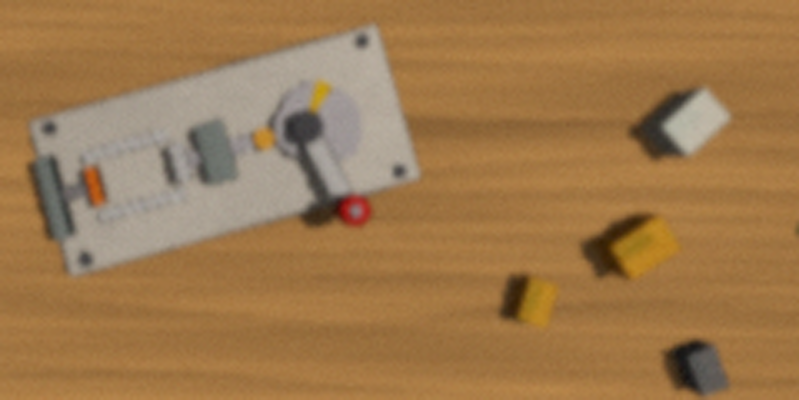

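The crop confirms the large amber block at crop (643,247), the small amber at (537,300), and white and grey beside them. The yellow dwell mark at crop (320,95) is about 130° clockwise of the follower (263,138). Plate size and knob radius agree with the given sizes, so I move in for a closer look.

Request:
jog_arm(turn=[[0, 0, 0.115], [0, 0, 0.115], [0, 0, 0.115], [0, 0, 0.115], [0, 0, 0.115], [0, 0, 0], [0, 0, 0], [0, 0, 0], [0, 0, 0], [0, 0, 0], [0, 0, 0], [0, 0, 0], [0, 0, 0], [0, 0, 0], [0, 0, 0], [0, 0, 0], [0, 0, 0], [0, 0, 0], [0, 0, 0], [0, 0, 0]], delta_pos=[[0, 0, 0], [0, 0, 0], [0, 0, 0], [0, 0, 0], [0, 0, 0], [-0.03, -0.0103, 0], [-0.04, -0.0103, 0], [-0.04, -0.0103, 0], [-0.04, -0.0103, 0], [-0.04, -0.0103, 0], [-0.04, -0.0103, 0], [-0.04, -0.0103, 0], [-0.04, -0.0103, 0], [-0.04, -0.0103, 0], [-0.04, -0.0103, 0], [-0.04, -0.0103, 0], [-0.04, -0.0103, 0], [-0.04, -0.0103, 0], [-0.03, -0.0103, 0], [0, 0, 0]], gripper=[0.0854, 0.0854, 0.0854, 0.0854, 0.0854, 0.0854, 0.0854, 0.0854, 0.0854, 0.0854, 0.0854, 0.0854, 0.0854, 0.0854, 0.0854, 0.0854, 0.0854, 0.0854, 0.0854, 0.0854])

```text
time: 1.82
tool_pos: [0.4489, 0.0818, 0.2312]
tcp_rot: [1.5, 2.758, -0.003]
wrist_force: [0.1, 0.1, 0.4]
width: 0.998
grip_force: 0.0
```

```bash
python3 - <<'E'
from h import *
import json
s=read_state();im=vision.read_camera("wrist");cv2.imwrite("pics/w1.png",im[:,:,::-1])
json.dump({k:np.array(s[k]).tolist() for k in("tool_pos","tcp_rot","time")},open("w1.json","w"));print(s["tool_pos"],s["tcp_rot"],s["wrist_force"],s["time"],s["joint_vel"])
E
```

```text
[0.44892032 0.08179942 0.23122608] [ 1.50013335  2.7582164  -0.00329482] [0.0780548  0.12837982 0.42806481] 1.8167 [ 0.078301   -0.00065322  0.00419642  0.06796978  0.00905971  0.09218628]
```

View pics/w1.png

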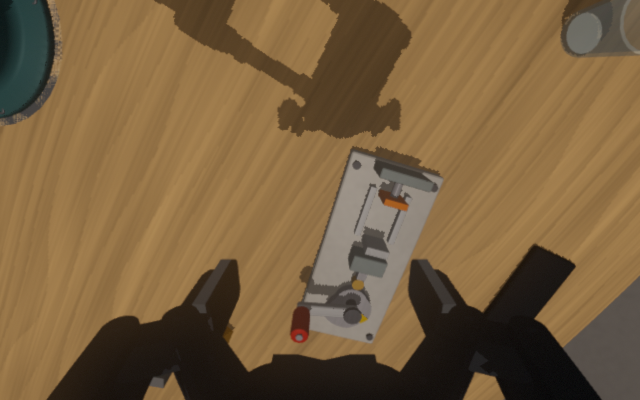

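The wrist picture shows the whole clamp: plate corners at (352,148), (442,178) and (370,342), pad at (396,203), knob at (300,325), shaft hub at (351,315), beaker at the top right and phone at the right.

Request:
jog_arm(turn=[[0, 0, 0], [0, 0, 0], [0, 0, 0], [0, 0, 0], [0, 0, 0], [0, 0, 0], [0, 0, 0], [0, 0, 0], [0, 0, 0], [0, 0, 0], [0, 0, 0], [0, 0, 0], [0, 0, 0]], delta_pos=[[-0.0312, -0.0155, 0.002], [-0.0312, -0.0155, 0.002], [-0.0312, -0.0155, 0.002], [-0.0312, -0.0155, 0.002], [-0.0312, -0.0155, 0.002], [-0.0312, -0.0155, 0.002], [-0.0312, -0.0155, 0.002], [-0.0312, -0.0155, 0.002], [-0.0312, -0.0155, 0.002], [-0.0312, -0.0155, 0.002], [-0.0312, -0.0155, 0.002], [0, 0, 0], [0, 0, 0]], gripper=[0.0854, 0.0854, 0.0854, 0.0854, 0.0854, 0.0854, 0.0854, 0.0854, 0.0854, 0.0854, 0.0854, 0.0854, 0.0854])

```text
time: 2.95
tool_pos: [0.4937, -0.2939, 0.2085]
tcp_rot: [-1.495, -2.761, -0.001]
wrist_force: [0.1, 0.5, -0.4]
width: 0.998
grip_force: 0.0
```

```bash
python3 - <<'E'
from h import *
import json
s0=json.load(open("w1.json"));C=cam("wrist",s0);im=cv2.imread("pics/w1.png")[:,:,::-1].copy();h=hsv(im)
m=(h[...,1]<45)&(h[...,2]>120)
for c,st,mm in blobs(m,1500):
    if c[1]<120 or c[0]>480: continue
    mm=cv2.morphologyEx(mm.astype(np.uint8),cv2.MORPH_OPEN,np.ones((3,3)))
    px=np.argwhere(mm)[:,::-1];W=onplane(C,px,.02)[:,:2]*1000
    r=cv2.minAreaRect(W.astype(np.float32));print(c,st,"plate rect mm",r,cv2.boxPoints(r).round(1).tolist())
    print(proj(C,np.c_[cv2.boxPoints(r)/1000,np.full(4,.02)]).round(1).tolist())
red=((h[...,0]<6)|(h[...,0]>172))&(h[...,1]>150)&(h[...,2]>60)
for c,st,mm in blobs(red,30): print("red",c.round(1),st)
s=read_state();im=vision.read_camera("wrist");cv2.imwrite("pics/w2.png",im[:,:,::-1])
json.dump({k:np.array(s[k]).tolist() for k in("tool_pos","tcp_rot","time")},open("w2.json","w"));print(s["tool_pos"],s["tcp_rot"],s["time"])
E
```

```text
[366.26664649 246.21791768] [ 310  152  128  191 9912] plate rect mm ((558.054443359375, 10.181060791015625), (117.35004425048828, 266.3064880371094), 16.623977661132812) [[463.70001220703125, 121.0], [539.9000244140625, -134.1999969482422], [652.4000244140625, -100.5999984741211], [576.2000122070312, 154.60000610351562]]
[[352.3, 151.1], [295.9, 325.3], [371.1, 342.6], [443.0, 178.3]]
red [299.2 333.9] [291 328  17  14 143]
[ 0.49374831 -0.29388503  0.20849249] [-1.49496060e+00 -2.76142923e+00 -1.19891574e-03] 2.95
```

View pics/w2.png

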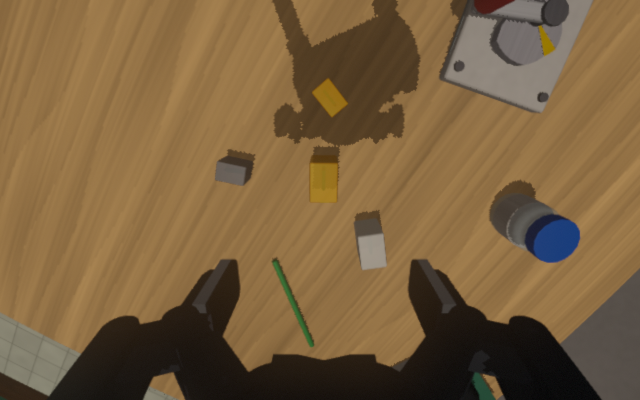

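The block is at (323,180) and its leaf shows faintly in the middle. The small amber is at (330,97), grey (234,170) and white (370,243). The jar is at (545,235), clear of the block. I now measure the block's top face.

```bash
python3 - <<'E'
from h import *
import json
s=json.load(open("w2.json"));C=cam("wrist",s);im=cv2.imread("pics/w2.png")[:,:,::-1].copy();h=hsv(im)
m=(h[...,0]>12)&(h[...,0]<32)&(h[...,1]>190)&(h[...,2]>100)
for c,st,mm in blobs(m,100):
    if c[1]>250: continue
    px=np.argwhere(mm)[:,::-1]
    for z in(.048,):
        r=cv2.minAreaRect((onplane(C,px,z)[:,:2]*1000).astype(np.float32));print(c.round(1),st,z,r)
print(im[140:210:3,323].tolist())
R=Rn.from_rotvec(s["tcp_rot"]).as_matrix()
print("tool x yaw",np.degrees(np.arctan2(R[1,0],R[0,0])),"TCP ax@.048",proj(C,[s["tool_pos"][:2]+[.048]]))
K=vision.calibration("top");T=cam("top");it=cv2.imread("pics/top0.png")[:,:,::-1].copy();h=hsv(it)
m=(h[...,0]>12)&(h[...,0]<28)&(h[...,1]>190)&(h[...,2]>150)
for c,st,mm in blobs(m,50):
    r=cv2.minAreaRect((onplane(T,np.argwhere(mm)[:,::-1],.048)[:,:2]*1000).astype(np.float32));print("top",c,r)
E
```

```text
[545.6  42. ] [539  26  16  29 201] 0.048 ((590.1241455078125, -64.04064178466797), (10.459331512451172, 26.44188117980957), 75.21314239501953)
[329.4  97.3] [312  78  36  39 749] 0.048 ((451.6553649902344, -219.2261962890625), (21.351673126220703, 31.25558853149414), 72.65448760986328)
[323.3 181.6] [ 310  161   28   41 1071] 0.048 ((492.6190490722656, -292.50079345703125), (28.274333953857422, 43.28221893310547), 32.35161590576172)
[[142, 109, 66], [153, 119, 73], [138, 106, 64], [87, 65, 37], [87, 64, 37], [85, 59, 25], [84, 56, 19], [86, 58, 19], [147, 110, 29], [146, 112, 29], [145, 112, 29], [143, 115, 30], [144, 115, 30], [144, 115, 31], [144, 115, 31], [144, 115, 29], [144, 113, 28], [164, 125, 38], [165, 126, 40], [165, 125, 38], [163, 124, 37], [150, 116, 68], [156, 121, 74], [157, 123, 75]]
tool x yaw 123.14024712479917 TCP ax@.048 [[323.6548388  183.22718758]]
top [448.71351351 254.03783784] ((493.1958312988281, -294.1515197753906), (26.95752716064453, 41.49274444580078), 36.64073944091797)
top [416.45054945 270.62637363] ((453.3218994140625, -216.78253173828125), (17.32663917541504, 29.3893985748291), 73.76295471191406)
```

Request:
jog_arm(turn=[[0, 0, 0], [0, 0, 0], [0, 0, 0], [0, 0, 0], [0, 0, 0], [0, 0, 0], [0, 0, 0], [0, 0, 0], [0, 0, 0], [0, 0, 0], [0, 0, 0], [0, 0, 0], [0, 0, 0], [0, 0, 0], [0, 0, 0], [0, 0, 0]], delta_pos=[[0.0018, 0, 0.02], [0, 0, 0.035], [0, 0, 0.035], [0, 0, 0.035], [0, 0, 0.03], [0, 0, 0.02], [0, 0, 0.0125], [0, 0, 0.006], [0, 0, 0], [0, 0, 0], [0, 0, 0], [0, 0, 0], [0, 0, 0], [0, 0, 0], [0, 0, 0], [0, 0, 0]], gripper=[0.07, 0.07, 0.07, 0.07, 0.07, 0.07, 0.07, 0.07, 0.07, 0.02, 0.02, 0.02, 0.02, 0.02, 0.02, 0.02], grip_force=30)

```text
time: 4.33
tool_pos: [0.4938, -0.2932, 0.0177]
tcp_rot: [1.492, 2.761, -0.0]
wrist_force: [-0.4, 0.3, 5.4]
width: 0.348
grip_force: 31.1
```

Request:
jog_arm(turn=[[0, 0, 0], [0, 0, 0], [0, 0, 0], [0, 0, 0], [0, 0, 0], [0, 0, 0]], delta_pos=[[0, 0, -0.01], [0, 0, -0.03], [0, 0, -0.04], [0, 0, -0.04], [0, 0, -0.03], [0, 0, 0]], gripper=[0.02, 0.02, 0.02, 0.02, 0.02, 0.02])

```text
time: 4.83
tool_pos: [0.4967, -0.2952, 0.175]
tcp_rot: [1.487, 2.751, -0.002]
wrist_force: [2.1, -0.6, -0.2]
width: 0.351
grip_force: 30.3
```

```bash
cat >> h.py <<'E'
YAW=np.radians(16.62);XC=np.array([np.cos(YAW),np.sin(YAW),0]);YC=np.array([-np.sin(YAW),np.cos(YAW),0])
O=np.array([.5583,.0100,0])-.005*YC
def cw(x,y,z):return O+x*XC+y*YC+np.array([0,0,z])
E
python3 - <<'E'
from h import *
import json
s=json.load(open("w1.json"));C=cam("wrist",s);im=cv2.imread("pics/w1.png");
x0,y0,k=280,140,4
v=cv2.resize(im[y0:350,x0:450],None,fx=k,fy=k,interpolation=cv2.INTER_CUBIC)[:, :]
def poly(P,col):
    p=((proj(C,P)-[x0-.4,y0-.4])*k).astype(np.int32);cv2.polylines(v,[p],True,col,1)
poly([cw(-.014,.0973,.061),cw(.014,.0973,.061),cw(.014,.1053,.061),cw(-.014,.1053,.061)],(255,0,0))
for sg in(-1,1):poly([cw(sg*.0185,.05,.03),cw(sg*.0185,.09,.03)],(0,255,0))
poly([cw(-.014,.0433,.061),cw(.014,.0433,.061)],(255,0,255))
poly([cw(-.06,-.13,.02),cw(.06,-.13,.02),cw(.06,.14,.02),cw(-.06,.14,.02)],(255,255,0))
cv2.circle(v,tuple(((proj(C,[cw(0,-.055,.036)])[0]-[x0,y0])*k).astype(int)),4,(0,0,255),-1)
for z in(.103,):
  for a in(8,25):
    p=((proj(C,[cw(-.065*np.cos(np.radians(a)),-.055-.065*np.sin(np.radians(a)),z)])[0]-[x0,y0])*k).astype(int);cv2.circle(v,tuple(p),3,(255,255,255),-1)
cv2.imwrite("pics/chk.png",cv2.resize(v,(int(v.shape[1]*.7),int(v.shape[0]*.7)),interpolation=cv2.INTER_AREA)); 
# knob top: red rim centre w1 -> z .103, and tri with top
h=hsv(im[:,:,::-1].copy());print(onplane(C,[[299.5,336.5]],.103))
print("shaft",cw(0,-.055,0),"bed",cw(0,.0703,0))
E
```

```text
[[ 0.51993241 -0.07889568  0.103     ]]
shaft [ 0.57546137 -0.04749337  0.        ] bed [0.53962271 0.07257195 0.        ]
```

View pics/chk.png

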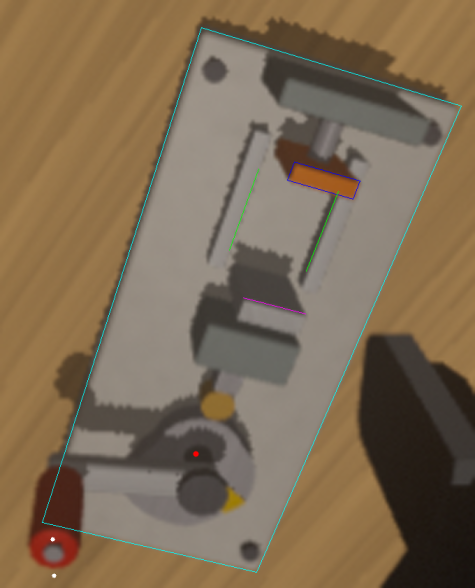

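Model edges drawn on the wrist view agree: pad, plate, lips, jaw and shaft all within about 1 mm. So the clamp pose is good.

Request:
jog_arm(turn=[[0, 0, 0.096], [0, 0, 0.096], [0, 0, 0.096], [0, 0, 0], [0, 0, 0]], delta_pos=[[0, 0, 0], [0, 0, 0], [0, 0, 0], [0, 0, 0], [0, 0, 0]], gripper=[0.02, 0.02, 0.02, 0.02, 0.02])

```text
time: 5.25
tool_pos: [0.492, -0.2921, 0.1655]
tcp_rot: [-1.871, -2.523, 0.0]
wrist_force: [-0.1, 0.4, -0.2]
width: 0.347
grip_force: 30.3
```

```bash
cat > go.py <<'E'
from h import *
import sys
s=read_state();R=Rn.from_rotvec(s["tcp_rot"]).as_matrix();p=np.array(s["tool_pos"])
a=np.array(sys.argv[1:4],float);g=cw(*a)
print("t",s["time"],"pos",p.round(4),"clampframe",[round(float((p-O)@XC),4),round(float((p-O)@YC),4),round(float(p[2]),4)],"xyaw",np.degrees(np.arctan2(R[1,0],R[0,0])).round(2),"tilt",np.degrees(np.arccos(-R[2,2])).round(2),"F",np.round(s["wrist_force"],1))
print("delta tool",(R.T@(g-p)).round(4))
E
python3 go.py 0 .0691 .175
python3 - <<'E'
from h import *
import json
C=cam("wrist",json.load(open("w2.json")));h=hsv(cv2.imread("pics/w2.png")[:,:,::-1].copy())
m=(h[...,0]>12)&(h[...,0]<32)&(h[...,1]>190)&(h[...,2]>100)
for c,st,mm in blobs(m,100):
    if c[0]>500 and c[1]<100:
        W=onplane(C,np.argwhere(mm)[:,::-1],.036)-cw(0,-.055,.036)
        a=np.degrees(np.arctan2(W@YC,W@XC));r=np.hypot(W@XC,W@YC);q=r>.015;print("yellow ang (90=follower)",np.percentile(a[q],[2,50,98]),r.min(),r.max())
E
```

```text
t 5.25 pos [ 0.492  -0.2921  0.1655] clampframe [-0.15, -0.2655, 0.1655] xyaw 106.87 tilt 0.04 F [-0.1  0.4 -0.2]
delta tool [ 0.3339  0.1514 -0.0094]
yellow ang (90=follower) [-47.60360639 -38.65878992 -30.1840953 ] 0.008472983547498238 0.03608959623556024
```

Request:
jog_arm(turn=[[0, 0, 0], [0, 0, 0], [0, 0, 0], [0, 0, 0], [0, 0, 0], [0, 0, 0], [0, 0, 0], [0, 0, 0], [0, 0, 0], [0, 0, 0], [0, 0, 0], [0, 0, 0], [0, 0, 0], [0, 0, 0]], delta_pos=[[0.0194, 0.0076, 0], [0.03, 0.0138, 0], [0.0333, 0.0151, 0], [0.0333, 0.0151, 0], [0.0333, 0.0151, 0], [0.0333, 0.0151, 0], [0.0333, 0.0151, 0], [0.0333, 0.0151, 0], [0.0333, 0.0151, 0], [0.03, 0.0138, 0], [0.0213, 0.0105, 0], [0, 0, 0], [0, 0, 0], [0, 0, 0]], gripper=[0.02, 0.02, 0.02, 0.02, 0.02, 0.02, 0.02, 0.02, 0.02, 0.02, 0.02, 0.02, 0.02, 0.02])

```text
time: 6.42
tool_pos: [0.541, 0.0706, 0.1655]
tcp_rot: [-1.872, -2.523, 0.002]
wrist_force: [0.1, -0.9, -1.5]
width: 0.346
grip_force: 30.2
```

```bash
python3 go.py 0 .0691 .0377
python3 - <<'E'
from h import *
s=read_state();C=cam("wrist",s);im=vision.read_camera("wrist")[:,:,::-1].copy();cv2.imwrite("pics/w3.png",im)
R=Rn.from_rotvec(s["tcp_rot"]).as_matrix();p=np.array(s["tool_pos"])
B=lambda x,y,z:p+R@np.array([.0012+x,y,.0177-z])
for P,c in(([B(a*.022,b*.015,.048) for a,b in((1,1),(1,-1),(-1,-1),(-1,1))],(0,255,0)),([B(a*.022,b*.015,.0) for a,b in((1,1),(1,-1))],(255,0,0)),
 ([cw(-.014,.0973,.061),cw(.014,.0973,.061),cw(.014,.1053,.061),cw(-.014,.1053,.061)],(255,0,255))):
    cv2.polylines(im,[proj(C,P).astype(np.int32)],True,c,1)
cv2.imwrite("pics/w3c.png",cv2.resize(im[100:360,190:470],None,fx=2.3,fy=2.3,interpolation=cv2.INTER_CUBIC))
E
```

```text
t 6.4167 pos [0.541  0.0706 0.1655] clampframe [0.0007, 0.0681, 0.1655] xyaw 106.84 tilt 0.06 F [ 0.1 -0.9 -1.5]
delta tool [ 0.0011 -0.0006  0.1278]
```

View pics/w3c.png

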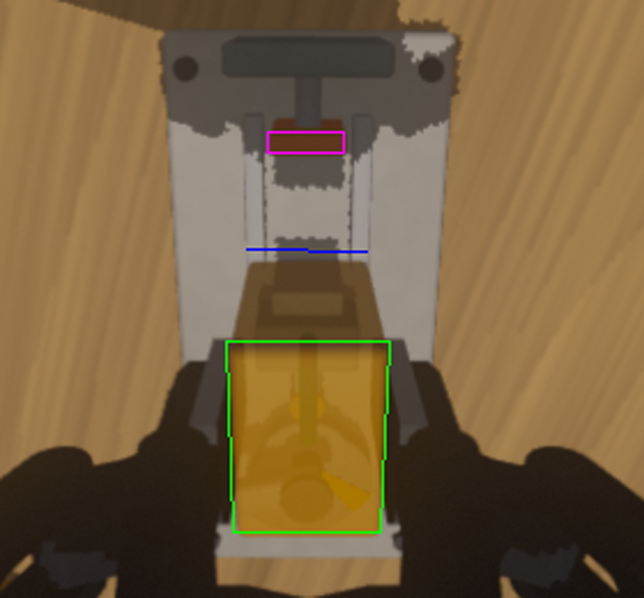

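The carried block is between the pads, with its top outline (crop 228–390, 341–532) as expected. Its lower front edge (row 262) is about 4 mm nearer the jaw than modelled (row 250), so it is slightly tilted. I'll aim 1.5 mm towards the pad and lower gently so the floor squares it up.

Request:
jog_arm(turn=[[0, 0, 0], [0, 0, 0], [0, 0, 0], [0, 0, 0], [0, 0, 0], [0, 0, 0], [0, 0, 0], [0, 0, 0], [0, 0, 0], [0, 0, 0], [0, 0, 0], [0, 0, 0]], delta_pos=[[0.0025, -0.0006, 0.01], [0, 0, 0.02], [0, 0, 0.02], [0, 0, 0.02], [0, 0, 0.015], [0, 0, 0.01], [0, 0, 0.008], [0, 0, 0.008], [0, 0, 0.006], [0, 0, 0.005], [0, 0, 0], [0, 0, 0]], gripper=[0.02, 0.02, 0.02, 0.02, 0.02, 0.02, 0.02, 0.02, 0.02, 0.02, 0.02, 0.02])

```text
time: 7.47
tool_pos: [0.5402, 0.0733, 0.0439]
tcp_rot: [1.874, 2.521, 0.0]
wrist_force: [-0.4, 1.1, -0.8]
width: 0.346
grip_force: 30.2
```

```bash
python3 go.py 0 .0706 .0377
```

```text
t 7.4667 pos [0.5402 0.0733 0.0439] clampframe [0.0008, 0.0708, 0.0439] xyaw 106.74 tilt 0.01 F [-0.4  1.1 -0.8]
delta tool [-0.0002 -0.0008  0.0062]
```

Request:
jog_arm(turn=[[0, 0, 0], [0, 0, 0], [0, 0, 0], [0, 0, 0], [0, 0, 0], [0, 0, 0]], delta_pos=[[0, -0.0008, 0.0015], [0, 0, 0.0015], [0, 0, 0.0015], [0, 0, 0.0015], [0, 0, 0], [0, 0, 0]], gripper=[0.02, 0.02, 0.02, 0.02, 0.02, 0.02], grip_force=20)

```text
time: 7.97
tool_pos: [0.5393, 0.073, 0.0378]
tcp_rot: [1.875, 2.521, -0.0]
wrist_force: [1.1, -0.9, -0.4]
width: 0.345
grip_force: 30.3
```

Request:
jog_arm(turn=[[0, 0, 0], [0, 0, 0], [0, 0, 0], [0, 0, 0]], delta_pos=[[0, 0, 0.001], [0, 0, 0.001], [0, 0, 0], [0, 0, 0]], gripper=[0.02, 0.02, 0.02, 0.02], grip_force=20)

```text
time: 8.3
tool_pos: [0.5394, 0.0731, 0.0377]
tcp_rot: [-1.874, -2.521, 0.0]
wrist_force: [-6.0, 0.6, 12.4]
width: 0.346
grip_force: 31.9
```

```bash
python3 go.py 0 .0706 .0377
python3 - <<'E'
from h import *
im=vision.read_camera("wrist")[:,:,::-1];cv2.imwrite("pics/w4c.png",cv2.resize(im[100:360,190:470],None,fx=2.3,fy=2.3,interpolation=cv2.INTER_CUBIC))
E
```

```text
t 8.3 pos [0.5394 0.0731 0.0377] clampframe [-0.0001, 0.0709, 0.0377] xyaw 106.73 tilt 0.02 F [-6.   0.6 12.4]
delta tool [-0.0003  0.0001 -0.    ]
```

View pics/w4c.png

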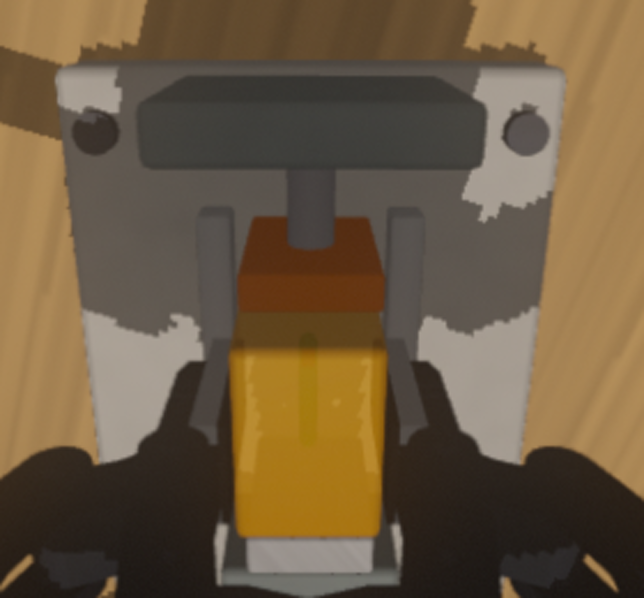

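The block sits on the floor (12 N contact at the expected height), centred between the lips, with its front edge (row 348) next to the pad (row 310). Release now.

Request:
jog_arm(turn=[[0, 0, 0], [0, 0, 0], [0, 0, 0], [0, 0, 0], [0, 0, 0], [0, 0, 0], [0, 0, 0], [0, 0, 0], [0, 0, 0], [0, 0, 0], [0, 0, 0]], delta_pos=[[0, 0, -0.001], [0, 0, 0], [0, 0, 0], [0, 0, 0], [0, 0, 0], [0, 0, 0], [0, 0, -0.01], [0, 0, -0.03], [0, 0, -0.04], [0, 0, -0.04], [0, 0, 0]], gripper=[0.02, 0.055, 0.055, 0.055, 0.055, 0.055, 0.055, 0.055, 0.055, 0.055, 0.055])

```text
time: 9.27
tool_pos: [0.5455, 0.0736, 0.1668]
tcp_rot: [1.868, 2.511, 0.017]
wrist_force: [1.9, 0.0, -0.1]
width: 0.649
grip_force: 0.0
```

```bash
python3 go.py -.0622 -.0692 .16
python3 - <<'E'
from h import *
s=read_state();C=cam("wrist",s);im=vision.read_camera("wrist")[:,:,::-1].copy();cv2.imwrite("pics/w5.png",im)
h=hsv(im[:,:,::-1].copy());m=(h[...,0]>14)&(h[...,0]<32)&(h[...,1]>190)&(h[...,2]>100)
for c,st,mm in blobs(m,300):
    W=onplane(C,np.argwhere(mm)[:,::-1],.068)-O;r=cv2.minAreaRect((np.c_[W@XC,W@YC]*1000).astype(np.float32));print(c,st,r)
E
```

```text
t 9.2667 pos [0.5455 0.0736 0.1668] clampframe [0.0059, 0.0696, 0.1668] xyaw 106.73 tilt 0.91 F [ 1.9  0.  -0.1]
delta tool [-0.1387 -0.0685  0.0062]
```

```bash
python3 - <<'E'
from h import *
s=read_state();C=cam("wrist",s);im=vision.read_camera("wrist")[:,:,::-1].copy();cv2.imwrite("pics/w6.png",im)
h=hsv(im[:,:,::-1].copy());m=(h[...,0]>10)&(h[...,0]<35)&(h[...,1]>170)&(h[...,2]>90)
print(s["tool_pos"])
for c,st,mm in blobs(m,80):
    W=onplane(C,np.argwhere(mm)[:,::-1],.068)-O;r=cv2.minAreaRect((np.c_[W@XC,W@YC]*1000).astype(np.float32));print(c,st,r)
cv2.imwrite("pics/w6c.png",cv2.resize(im[60:360,190:470],None,fx=2,fy=2))
E
```

```text
[0.54388752 0.07339691 0.16359568]
[317.73705179 164.62948207] [303 161  31   9 251] ((0.814849853515625, 102.2653579711914), (6.588013172149658, 24.340328216552734), 89.9875717163086)
[317.79270073 200.3379562 ] [ 303  177   31   48 1370] ((0.6719684600830078, 71.37964630126953), (41.840572357177734, 25.895584106445312), 89.85539245605469)
[335.3495935  315.19512195] [325 308  21  15 123] ((15.335542678833008, -45.112388610839844), (9.243175506591797, 22.189422607421875), 51.7159423828125)
[194.26421405 383.33444816] [181 364  27  33 299] ((-131.98904418945312, -133.255615234375), (54.598636627197266, 15.351481437683105), 55.46375274658203)
```

View pics/w6c.png

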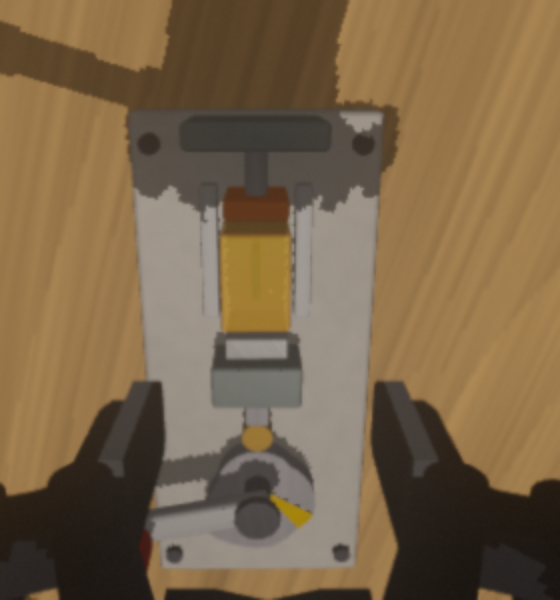

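The block stands free and square in the bed at clamp (0.7, 71.4) mm, between the lips, with the jaw open. The yellow dwell mark is at crop (292,510) and the knob is half hidden at (145,548). Now to the knob.

Request:
jog_arm(turn=[[0, 0, 0], [0, 0, 0], [0, 0, 0], [0, 0, 0], [0, 0, 0], [0, 0, 0], [0, 0, 0], [0, 0, 0], [0, 0, 0], [0, 0, 0]], delta_pos=[[-0.01, -0.0045, 0], [-0.025, -0.0115, 0], [-0.025, -0.0115, 0], [-0.025, -0.0115, 0], [-0.025, -0.0115, 0], [-0.02, -0.008, 0], [-0.01, -0.0045, 0], [0, 0, 0], [0, 0, 0], [0, 0, 0]], gripper=[0.05, 0.05, 0.05, 0.05, 0.05, 0.05, 0.05, 0.05, 0.05, 0.05])

```text
time: 10.2
tool_pos: [0.5187, -0.0785, 0.156]
tcp_rot: [-1.874, -2.52, 0.0]
wrist_force: [-0.0, -0.3, 0.4]
width: 0.586
grip_force: 0.0
```

```bash
python3 go.py -.063 -.069 .067
python3 - <<'E'
from h import *
s=read_state();C=cam("wrist",s);im=vision.read_camera("wrist")[:,:,::-1].copy();cv2.imwrite("pics/w7.png",im)
h=hsv(im[:,:,::-1].copy());m=((h[...,0]<6)|(h[...,0]>172))&(h[...,1]>150)&(h[...,2]>90)
for c,st,mm in blobs(m,80):
    W=onplane(C,np.argwhere(mm)[:,::-1],.103)-O;r=cv2.minAreaRect((np.c_[W@XC,W@YC]*1000).astype(np.float32));print(c,st,r)
E
```

```text
t 10.2 pos [ 0.5187 -0.0785  0.156 ] clampframe [-0.0632, -0.0684, 0.156] xyaw 106.73 tilt 0.1 F [-0.  -0.3  0.4]
delta tool [-0.0007  0.0003  0.089 ]
[323.79562044 226.0729927 ] [310 217  28  19 274] ((-63.43598556518555, -71.23558807373047), (13.457880973815918, 19.399492263793945), 87.79951477050781)
```

Request:
jog_arm(turn=[[0, 0, 0], [0, 0, 0], [0, 0, 0], [0, 0, 0], [0, 0, 0], [0, 0, 0], [0, 0, 0], [0, 0, 0], [0, 0, 0], [0, 0, 0], [0, 0, 0], [0, 0, 0], [0, 0, 0]], delta_pos=[[-0.0014, 0, 0.01], [0, 0, 0.02], [0, 0, 0.02], [0, 0, 0.02], [0, 0, 0.011], [0, 0, 0.008], [0, 0, 0], [0, 0, 0], [0, 0, 0], [0, 0, 0], [0, 0, 0], [0, 0, 0], [0, 0, 0]], gripper=[0.05, 0.05, 0.05, 0.05, 0.05, 0.05, 0.05, 0.015, 0.015, 0.015, 0.015, 0.015, 0.015], grip_force=40)

```text
time: 11.33
tool_pos: [0.5196, -0.0811, 0.0691]
tcp_rot: [1.874, 2.521, -0.001]
wrist_force: [-5.0, -2.6, 5.7]
width: 0.244
grip_force: 39.5
```

```bash
python3 go.py -.0634 -.0697 .067
```

```text
t 11.3333 pos [ 0.5196 -0.0811  0.0691] clampframe [-0.0631, -0.0712, 0.0691] xyaw 106.74 tilt 0.05 F [-5.  -2.6  5.7]
delta tool [ 0.0016 -0.0003  0.0021]
```

Knob gripped (21 mm wide, at 65.1 mm radius, 14° from -x). I work out the arc steps.

```bash
cat > arc.py <<'E'
import numpy as np,sys
a0,st,n=map(float,sys.argv[1:4]);a=np.radians(a0)+st*np.arange(int(n)+1)
d=np.c_[np.diff(65*np.sin(a)),np.diff(65*np.cos(a))]/1000
print([[round(x,4),round(y,4),0] for x,y in d],"end",np.degrees(a[-1]).round(1))
E
python3 arc.py 194.4 .04 20;python3 arc.py 240.24 .025 20
```

```text
[[np.float64(-0.0025), np.float64(0.0007), 0], [np.float64(-0.0025), np.float64(0.0008), 0], [np.float64(-0.0024), np.float64(0.0009), 0], [np.float64(-0.0024), np.float64(0.001), 0], [np.float64(-0.0024), np.float64(0.0011), 0], [np.float64(-0.0023), np.float64(0.0012), 0], [np.float64(-0.0023), np.float64(0.0013), 0], [np.float64(-0.0022), np.float64(0.0014), 0], [np.float64(-0.0022), np.float64(0.0014), 0], [np.float64(-0.0021), np.float64(0.0015), 0], [np.float64(-0.002), np.float64(0.0016), 0], [np.float64(-0.002), np.float64(0.0017), 0], [np.float64(-0.0019), np.float64(0.0018), 0], [np.float64(-0.0018), np.float64(0.0018), 0], [np.float64(-0.0018), np.float64(0.0019), 0], [np.float64(-0.0017), np.float64(0.002), 0], [np.float64(-0.0016), np.float64(0.0021), 0], [np.float64(-0.0015), np.float64(0.0021), 0], [np.float64(-0.0014), np.float64(0.0022), 0], [np.float64(-0.0013), np.float64(0.0022), 0]] end 240.2
[[np.float64(-0.0008), np.float64(0.0014), 0], [np.float64(-0.0008), np.float64(0.0014), 0], [np.float64(-0.0007), np.float64(0.0015), 0], [np.float64(-0.0007), np.float64(0.0015), 0], [np.float64(-0.0006), np.float64(0.0015), 0], [np.float64(-0.0006), np.float64(0.0015), 0], [np.float64(-0.0006), np.float64(0.0015), 0], [np.float64(-0.0005), np.float64(0.0015), 0], [np.float64(-0.0005), np.float64(0.0015), 0], [np.float64(-0.0005), np.float64(0.0016), 0], [np.float64(-0.0004), np.float64(0.0016), 0], [np.float64(-0.0004), np.float64(0.0016), 0], [np.float64(-0.0003), np.float64(0.0016), 0], [np.float64(-0.0003), np.float64(0.0016), 0], [np.float64(-0.0003), np.float64(0.0016), 0], [np.float64(-0.0002), np.float64(0.0016), 0], [np.float64(-0.0002), np.float64(0.0016), 0], [np.float64(-0.0001), np.float64(0.0016), 0], [np.float64(-0.0001), np.float64(0.0016), 0], [np.float64(-0.0001), np.float64(0.0016), 0]] end 268.9
```

Request:
jog_arm(turn=[[0, 0, 0], [0, 0, 0], [0, 0, 0], [0, 0, 0], [0, 0, 0], [0, 0, 0], [0, 0, 0], [0, 0, 0], [0, 0, 0], [0, 0, 0], [0, 0, 0], [0, 0, 0], [0, 0, 0], [0, 0, 0], [0, 0, 0], [0, 0, 0], [0, 0, 0], [0, 0, 0], [0, 0, 0], [0, 0, 0]], delta_pos=[[-0.0025, 0.0007, 0], [-0.0025, 0.0008, 0], [-0.0024, 0.0009, 0], [-0.0024, 0.001, 0], [-0.0024, 0.0011, 0], [-0.0023, 0.0012, 0], [-0.0023, 0.0013, 0], [-0.0022, 0.0014, 0], [-0.0022, 0.0014, 0], [-0.0021, 0.0015, 0], [-0.002, 0.0016, 0], [-0.002, 0.0017, 0], [-0.0019, 0.0018, 0], [-0.0018, 0.0018, 0], [-0.0018, 0.0019, 0], [-0.0017, 0.002, 0], [-0.0016, 0.0021, 0], [-0.0015, 0.0021, 0], [0, 0, 0], [0, 0, 0]], gripper=[0.015, 0.015, 0.015, 0.015, 0.015, 0.015, 0.015, 0.015, 0.015, 0.015, 0.015, 0.015, 0.015, 0.015, 0.015, 0.015, 0.015, 0.015, 0.015, 0.015])

```text
time: 13.0
tool_pos: [0.5567, -0.1118, 0.0692]
tcp_rot: [1.871, 2.518, -0.003]
wrist_force: [-2.4, -8.4, 2.2]
width: 0.242
grip_force: 39.4
```

```bash
cat > kn.py <<'E'
from h import *
s=read_state();p=np.array(s["tool_pos"])-cw(0,-.055,0);x,y=p@XC,p@YC;a=np.arctan2(y,x);f=np.array(s["wrist_force"])
t=-np.sin(a)*XC+np.cos(a)*YC;r=np.cos(a)*XC+np.sin(a)*YC
print("t",round(s["time"],2),"ang",round(np.degrees(a)%360,1),"turned",round(float(np.radians(np.degrees(a)%360-194)),3),"r",round(float(np.hypot(x,y)*1000),1),"z",round(s["tool_pos"][2],4),"Ftan",round(float(f@t),2),"Frad",round(float(f@r),2),"Fz",round(float(f[2]),1),"w",round(s["width"],3),"g",s["grip_force"])
E
python3 kn.py
```

```text
t 13.0 ang 237.1 turned 0.752 r 67.0 z 0.0692 Ftan -0.01 Frad 8.71 Fz 2.2 w 0.242 g 39.39811885356903
```

```bash
python3 - <<'E'
import numpy as np
for a0,n in((237,14),(237+14*1.43,14),(237+28*1.43,14),(237+42*1.43,14)):
    a=np.radians(a0)+.025*np.arange(n+1);print(round(a0,1),[[float(x),float(y),0] for x,y in np.c_[np.diff(66*np.sin(a)),np.diff(66*np.cos(a))].round(1)/1000])
E
```

```text
237 [[-0.0009, 0.0014, 0], [-0.0008, 0.0014, 0], [-0.0008, 0.0014, 0], [-0.0008, 0.0015, 0], [-0.0007, 0.0015, 0], [-0.0007, 0.0015, 0], [-0.0007, 0.0015, 0], [-0.0006, 0.0015, 0], [-0.0006, 0.0015, 0], [-0.0005, 0.0016, 0], [-0.0005, 0.0016, 0], [-0.0005, 0.0016, 0], [-0.0004, 0.0016, 0], [-0.0004, 0.0016, 0]]
257.0 [[-0.0004, 0.0016, 0], [-0.0003, 0.0016, 0], [-0.0003, 0.0016, 0], [-0.0002, 0.0016, 0], [-0.0002, 0.0016, 0], [-0.0001, 0.0016, 0], [-0.0001, 0.0016, 0], [-0.0001, 0.0016, 0], [-0.0, 0.0016, 0], [0.0, 0.0016, 0], [0.0001, 0.0016, 0], [0.0001, 0.0016, 0], [0.0001, 0.0016, 0], [0.0002, 0.0016, 0]]
277.0 [[0.0002, 0.0016, 0], [0.0003, 0.0016, 0], [0.0003, 0.0016, 0], [0.0003, 0.0016, 0], [0.0004, 0.0016, 0], [0.0004, 0.0016, 0], [0.0005, 0.0016, 0], [0.0005, 0.0016, 0], [0.0005, 0.0016, 0], [0.0006, 0.0015, 0], [0.0006, 0.0015, 0], [0.0007, 0.0015, 0], [0.0007, 0.0015, 0], [0.0007, 0.0015, 0]]
297.1 [[0.0008, 0.0015, 0], [0.0008, 0.0014, 0], [0.0008, 0.0014, 0], [0.0009, 0.0014, 0], [0.0009, 0.0014, 0], [0.0009, 0.0014, 0], [0.001, 0.0013, 0], [0.001, 0.0013, 0], [0.001, 0.0013, 0], [0.0011, 0.0013, 0], [0.0011, 0.0012, 0], [0.0011, 0.0012, 0], [0.0012, 0.0012, 0], [0.0012, 0.0011, 0]]
```

Request:
jog_arm(turn=[[0, 0, 0], [0, 0, 0], [0, 0, 0], [0, 0, 0], [0, 0, 0], [0, 0, 0], [0, 0, 0], [0, 0, 0], [0, 0, 0], [0, 0, 0], [0, 0, 0], [0, 0, 0], [0, 0, 0]], delta_pos=[[-0.0017, 0.0004, 0], [-0.0017, 0.0004, 0], [-0.0008, 0.0014, 0], [-0.0008, 0.0014, 0], [-0.0008, 0.0014, 0], [-0.0007, 0.0015, 0], [-0.0007, 0.0015, 0], [-0.0006, 0.0015, 0], [-0.0006, 0.0015, 0], [-0.0006, 0.0015, 0], [0, 0, 0], [0, 0, 0], [0, 0, 0]], gripper=[0.015, 0.015, 0.015, 0.015, 0.015, 0.015, 0.015, 0.015, 0.015, 0.015, 0.015, 0.015, 0.015])

```text
time: 14.08
tool_pos: [0.5716, -0.115, 0.0691]
tcp_rot: [1.872, 2.519, 0.0]
wrist_force: [-1.2, -4.0, 4.8]
width: 0.247
grip_force: 39.8
```

```bash
python3 kn.py
```

```text
t 14.08 ang 250.1 turned 0.979 r 67.6 z 0.0691 Ftan -0.99 Frad 4.03 Fz 4.8 w 0.247 g 39.79155957698822
```

Request:
jog_arm(turn=[[0, 0, 0], [0, 0, 0], [0, 0, 0], [0, 0, 0], [0, 0, 0], [0, 0, 0], [0, 0, 0], [0, 0, 0], [0, 0, 0], [0, 0, 0], [0, 0, 0], [0, 0, 0], [0, 0, 0], [0, 0, 0], [0, 0, 0], [0, 0, 0], [0, 0, 0]], delta_pos=[[-0.0008, 0.0016, 0], [-0.0008, 0.0016, 0], [-0.0005, 0.0016, 0], [-0.0005, 0.0016, 0], [-0.0004, 0.0016, 0], [-0.0003, 0.0016, 0], [-0.0003, 0.0016, 0], [-0.0002, 0.0016, 0], [-0.0002, 0.0016, 0], [-0.0002, 0.0016, 0], [-0.0001, 0.0016, 0], [-0.0001, 0.0016, 0], [0, 0.0016, 0], [0, 0.0016, 0], [0, 0, 0], [0, 0, 0], [0, 0, 0]], gripper=[0.015, 0.015, 0.015, 0.015, 0.015, 0.015, 0.015, 0.015, 0.015, 0.015, 0.015, 0.015, 0.015, 0.015, 0.015, 0.015, 0.015])

```text
time: 15.5
tool_pos: [0.5937, -0.113, 0.0691]
tcp_rot: [1.872, 2.52, -0.001]
wrist_force: [-2.3, -6.0, 5.9]
width: 0.243
grip_force: 39.9
```

```bash
python3 kn.py
```

```text
t 15.5 ang 268.9 turned 1.308 r 68.0 z 0.0691 Ftan -3.82 Frad 5.16 Fz 5.9 w 0.243 g 39.88024592399597
```

Request:
jog_arm(turn=[[0, 0, 0], [0, 0, 0], [0, 0, 0], [0, 0, 0], [0, 0, 0], [0, 0, 0], [0, 0, 0], [0, 0, 0], [0, 0, 0], [0, 0, 0], [0, 0, 0], [0, 0, 0], [0, 0, 0], [0, 0, 0], [0, 0, 0], [0, 0, 0], [0, 0, 0]], delta_pos=[[-0.0004, 0.0016, 0], [-0.0003, 0.0016, 0], [0, 0.0016, 0], [0.0001, 0.0016, 0], [0.0001, 0.0016, 0], [0.0001, 0.0016, 0], [0.0002, 0.0016, 0], [0.0002, 0.0016, 0], [0.0003, 0.0016, 0], [0.0003, 0.0016, 0], [0.0003, 0.0016, 0], [0.0004, 0.0016, 0], [0.0004, 0.0016, 0], [0.0005, 0.0016, 0], [0, 0, 0], [0, 0, 0], [0, 0, 0]], gripper=[0.015, 0.015, 0.015, 0.015, 0.015, 0.015, 0.015, 0.015, 0.015, 0.015, 0.015, 0.015, 0.015, 0.015, 0.015, 0.015, 0.015])

```text
time: 16.92
tool_pos: [0.6141, -0.1035, 0.0691]
tcp_rot: [1.874, 2.521, -0.0]
wrist_force: [-4.5, -1.9, 7.2]
width: 0.248
grip_force: 40.0
```

```bash
python3 kn.py
```

```text
t 16.92 ang 288.0 turned 1.64 r 68.1 z 0.0691 Ftan -4.75 Frad -0.96 Fz 7.2 w 0.248 g 39.982863664627075
```

```bash
sed -i 's/cw(0,-.055,0)/cw(0,-.058,0)/; s/-194)/-191.8)/' kn.py; python3 kn.py; python3 - <<'E'
import numpy as np
a=np.radians(288.8)+.025*np.arange(35);print([[float(x),float(y)] for x,y in np.c_[np.diff(65*np.sin(a)),np.diff(65*np.cos(a))].round(1)])
E
```

```text
t 16.92 ang 288.8 turned 1.693 r 65.2 z 0.0691 Ftan -4.73 Frad -1.03 Fz 7.2 w 0.248 g 39.982863664627075
[[0.5, 1.5], [0.6, 1.5], [0.6, 1.5], [0.7, 1.5], [0.7, 1.5], [0.7, 1.5], [0.8, 1.4], [0.8, 1.4], [0.8, 1.4], [0.9, 1.4], [0.9, 1.3], [0.9, 1.3], [1.0, 1.3], [1.0, 1.3], [1.0, 1.3], [1.1, 1.2], [1.1, 1.2], [1.1, 1.2], [1.2, 1.1], [1.2, 1.1], [1.2, 1.1], [1.2, 1.1], [1.3, 1.0], [1.3, 1.0], [1.3, 1.0], [1.3, 0.9], [1.4, 0.9], [1.4, 0.9], [1.4, 0.8], [1.4, 0.8], [1.4, 0.8], [1.5, 0.7], [1.5, 0.7], [1.5, 0.6]]
```

Request:
jog_arm(turn=[[0, 0, 0], [0, 0, 0], [0, 0, 0], [0, 0, 0], [0, 0, 0], [0, 0, 0], [0, 0, 0], [0, 0, 0], [0, 0, 0], [0, 0, 0], [0, 0, 0]], delta_pos=[[0.0005, 0.0015, 0], [0.0005, 0.0015, 0], [0.0006, 0.0015, 0], [0.0006, 0.0015, 0], [0.0007, 0.0015, 0], [0.0007, 0.0015, 0], [0.0007, 0.0015, 0], [0.0008, 0.0014, 0], [0, 0, 0], [0, 0, 0], [0, 0, 0]], gripper=[0.015, 0.015, 0.015, 0.015, 0.015, 0.015, 0.015, 0.015, 0.015, 0.015, 0.015])

```text
time: 17.83
tool_pos: [0.6237, -0.0955, 0.069]
tcp_rot: [1.874, 2.521, -0.001]
wrist_force: [-4.8, -3.0, 6.9]
width: 0.246
grip_force: 40.1
```

```bash
python3 kn.py
```

```text
t 17.83 ang 299.8 turned 1.885 r 65.4 z 0.069 Ftan -5.48 Frad -1.38 Fz 6.9 w 0.246 g 40.072662234306335
```

Request:
jog_arm(turn=[[0, 0, 0], [0, 0, 0], [0, 0, 0], [0, 0, 0], [0, 0, 0], [0, 0, 0], [0, 0, 0]], delta_pos=[[0.0008, 0.0014, 0], [0.0009, 0.0013, 0], [0.0009, 0.0013, 0], [0.0009, 0.0012, 0], [0, 0, 0], [0, 0, 0], [0, 0, 0]], gripper=[0.015, 0.015, 0.015, 0.015, 0.015, 0.015, 0.015])

```text
time: 18.42
tool_pos: [0.6276, -0.091, 0.069]
tcp_rot: [1.874, 2.521, -0.002]
wrist_force: [-5.1, -3.9, 7.2]
width: 0.245
grip_force: 40.1
```

```bash
python3 kn.py
```

```text
t 18.42 ang 305.0 turned 1.975 r 65.4 z 0.069 Ftan -6.29 Frad -1.58 Fz 7.2 w 0.245 g 40.06432056427002
```

Request:
jog_arm(turn=[[0, 0, 0], [0, 0, 0], [0, 0, 0], [0, 0, 0], [0, 0, 0], [0, 0, 0]], delta_pos=[[0.0009, 0.0013, 0], [0.001, 0.0013, 0], [0.001, 0.0012, 0], [0, 0, 0], [0, 0, 0], [0, 0, 0]], gripper=[0.015, 0.015, 0.015, 0.015, 0.015, 0.015])

```text
time: 18.92
tool_pos: [0.6305, -0.0871, 0.069]
tcp_rot: [1.874, 2.521, -0.002]
wrist_force: [-4.7, -3.8, 7.9]
width: 0.247
grip_force: 40.0
```

```bash
python3 kn.py
```

```text
t 18.92 ang 309.3 turned 2.05 r 65.4 z 0.069 Ftan -5.8 Frad -1.8 Fz 7.9 w 0.247 g 40.014660358428955
```

Request:
jog_arm(turn=[[0, 0, 0], [0, 0, 0], [0, 0, 0], [0, 0, 0], [0, 0, 0], [0, 0, 0]], delta_pos=[[0.001, 0.0012, 0], [0.001, 0.0012, 0], [0.0011, 0.0012, 0], [0, 0, 0], [0, 0, 0], [0, 0, 0]], gripper=[0.015, 0.015, 0.015, 0.015, 0.015, 0.015])

```text
time: 19.42
tool_pos: [0.6338, -0.0817, 0.0691]
tcp_rot: [1.874, 2.52, 0.002]
wrist_force: [-3.2, -0.2, 6.7]
width: 0.249
grip_force: 39.9
```

```bash
python3 kn.py
```

```text
t 19.42 ang 314.8 turned 2.147 r 65.5 z 0.0691 Ftan -1.72 Frad -2.75 Fz 6.7 w 0.249 g 39.90272283554077
```

The load has dropped from 6 N to 1.7 N, so the dwell has begun. I go on about 0.1 rad, towards its middle.

Request:
jog_arm(turn=[[0, 0, 0], [0, 0, 0], [0, 0, 0], [0, 0, 0], [0, 0, 0], [0, 0, 0], [0, 0, 0]], delta_pos=[[0.0011, 0.0011, 0], [0.0011, 0.0011, 0], [0.0012, 0.0011, 0], [0.0012, 0.001, 0], [0, 0, 0], [0, 0, 0], [0, 0, 0]], gripper=[0.015, 0.015, 0.015, 0.015, 0.015, 0.015, 0.015])

```text
time: 20.0
tool_pos: [0.6367, -0.0759, 0.0691]
tcp_rot: [1.874, 2.52, 0.002]
wrist_force: [-3.3, 1.2, 5.9]
width: 0.244
grip_force: 39.9
```

```bash
python3 kn.py; python3 go.py 0 -.055 .15
```

```text
t 20.0 ang 320.5 turned 2.246 r 65.5 z 0.0691 Ftan -0.16 Frad -3.49 Fz 5.9 w 0.244 g 39.90099549293518
t 20.0 pos [ 0.6367 -0.0759  0.0691] clampframe [0.0505, -0.0997, 0.0691] xyaw 106.74 tilt 0.1 F [-3.3  1.2  5.9]
delta tool [ 0.0448 -0.0503 -0.081 ]
```

Tangential load is about 0, well inside the dwell. Let go and lift clear.

Request:
jog_arm(turn=[[0, 0, 0], [0, 0, 0], [0, 0, 0], [0, 0, 0], [0, 0, 0], [0, 0, 0], [0, 0, 0], [0, 0, 0], [0, 0, 0], [0, 0, 0], [0, 0, 0], [0, 0, 0], [0, 0, 0]], delta_pos=[[0, 0, 0], [0, 0, 0], [0, 0, 0], [0, 0, 0], [0, 0, 0], [0, 0, -0.01], [0, 0, -0.02], [0, 0, -0.03], [0, 0, -0.04], [0, 0, -0.03], [0, 0, 0], [0, 0, 0], [0, 0, 0]], gripper=[0.05, 0.05, 0.05, 0.05, 0.05, 0.05, 0.05, 0.05, 0.05, 0.05, 0.05, 0.05, 0.05])

```text
time: 21.08
tool_pos: [0.6357, -0.0765, 0.1982]
tcp_rot: [1.874, 2.521, 0.0]
wrist_force: [-0.5, 1.2, -0.4]
width: 0.586
grip_force: 0.0
```

```bash
python3 - <<'E'
from h import *
s=read_state();C=cam("wrist",s);im=vision.read_camera("wrist")[:,:,::-1].copy()
print(s["tool_pos"],s["time"],s["wrist_force"])
h=hsv(im[:,:,::-1].copy());m=(h[...,0]>10)&(h[...,0]<35)&(h[...,1]>170)&(h[...,2]>90)
for c,st,mm in blobs(m,80):
    W=onplane(C,np.argwhere(mm)[:,::-1],.068)-O;r=cv2.minAreaRect((np.c_[W@XC,W@YC]*1000).astype(np.float32));print(c,st,r)
m=((h[...,0]<6)|(h[...,0]>172))&(h[...,1]>150)&(h[...,2]>90)
for c,st,mm in blobs(m,80): 
    w=onplane(C,[c],.103)[0]-O;print("red",c,w@XC,w@YC)
cv2.imwrite("pics/w8c.png",cv2.resize(im[20:360,120:520],None,fx=1.7,fy=1.7))
E
```

```text
[ 0.63569003 -0.07651488  0.19819614] 21.0833 [-0.51350658  1.1778684  -0.4005527 ]
[263.76229508   2.91803279] [246   0  36   7 244] ((0.7370815277099609, 58.064239501953125), (4.365279674530029, 28.301809310913086), 89.4338607788086)
[274.78231293 112.70748299] [270 104  10  26 147] ((5.856158256530762, -31.10634994506836), (21.597684860229492, 7.906436443328857), 87.65892791748047)
[144.79354839 245.70860215] [123 227  44  38 930] ((-135.91571044921875, -158.90191650390625), (41.54414367675781, 34.114837646484375), 55.433258056640625)
red [324.70461538 198.42153846] 0.05034388819448672 -0.09579369516456697
```

View pics/w8c.png

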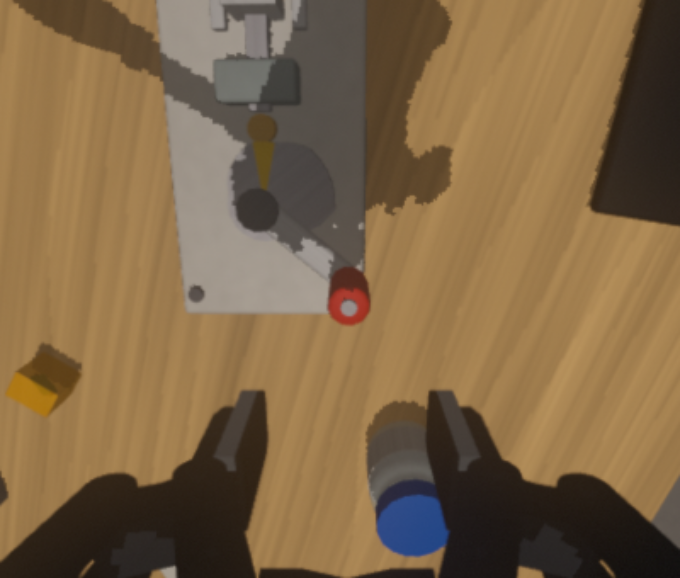

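The yellow dwell mark (262,165) lies right under the follower roller (262,128), the crank has stayed put, and the fingers are clear. One numeric check from the top camera before handing in.

```bash
python3 - <<'E'
from h import *
from workcell import ticket
T=cam("top");h=hsv(vision.read_camera("top"));m=(h[...,0]>8)&(h[...,0]<30)&(h[...,1]>170)&(h[...,2]>90)
for c,st,mm in blobs(m,30):
    W=onplane(T,np.argwhere(mm)[:,::-1],.068)-O
    r=cv2.minAreaRect((np.c_[W@XC,W@YC]*1000).astype(np.float32))
    if abs(r[0][0])<30: print(c.round(1),r)
print(ticket.finish_job())
E
```

```text
[290.1 233.4] ((1.5877094268798828, 81.59017944335938), (27.246822357177734, 48.55143356323242), 2.675996780395508)
the job is handed in; nothing more can be done
None
```

I stood the block in the bed, let go of it, and cranked the knob to about the middle of the cam's flat dwell. The crank stayed put when released and the job is handed in at about 21 s, but no verdict came back; I did not touch the jar, beaker, cap or phone.

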